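Bring the pallet shuttle to rest at the index post

ROBOT

A 7-joint arm with a two-finger parallel gripper is mounted at the origin on the work surface. World frame = base frame: x ahead of the robot, y to its left, z up, the work surface at z = 0. Lengths are in m, angles in rad, forces in N, time in s.
With the tool pointing down it reaches from about 0.4 to 0.85 m from the base axis. Payload 4.5 kg.
Tool frame: the origin (TCP) lies midway between the tips of the shut fingers; the grasp point (between the pads) lies 19 mm behind it; z points along the fingers, y is the line along which they close (so a half turn about z gives the same grasp; the last joint's range is limited). The gripper opens to 88 mm and grips with 3 to 60 N. Pads are 18 mm wide; open, the fingers measure 123 mm over their backs; the gripper's body (75 mm by 187 mm) begins 45 mm behind the grasp point.
Start: joints at [-1.166, 0.689, -0.195, 1.565, 0.157, 0.902, -0.215], TCP at [0.226, 0.583, 0.239] pointing down, gripper open.
Joint ranges: [-3.01, 3.01], [-0.46, 2.08], [-1.47, 1.51], [0.13, 2.56], [-1, 4.14], [0.04, 2.09], [-2.66, 2.66]. Speed limits (rad/s): [2.57, 2.57, 3.14, 3.14, 3.14, 3.14, 3.14].

INTERFACE

Orientations are given as a unit quaternion [x, y, z, w].
In Python, from plant import r gives the robot as it stands.
- The arm moves only by the tool move_arm, never from a script. Its argument "targets" is a list that holds one entry, the list of rows, each a list of 7 numbers: the opening, from 0 (shut) to 1 (fully open), then the shift along the tool's x, y, z in mm, then the turn, a rotation vector about the tool's x, y, z in degrees. In form: [[[claw, dx, dy, dz, ax, ay, az], ...]]. A call has 1 to 10 rows; each row is the pose to reach, as a shift and turn from the pose commanded when the call began, along the tool's axes at that moment; what a row does not reach only later rows make up. A row lasts 1/8 s, in which the tool goes at most 62.5 mm and 10.7 degrees, less where a joint would pass 70% of its speed; a pose out of reach is approached as far as the arm can. A call with a gripper value outside its range is refused whole. The fingers move at their own pace and stop on an object; "newtons" is the grip in N (left out, the last holds). Time passes only in rows, so rows that repeat a pose let the fingers close. It gives the time, the measured TCP pose, the force, the opening and the grip force at its end, in the units of the state.
- r.get_state(): the state, without advancing time (a new reading comes with each control period).
- r.snapshot(name): name is "scene" or "top" or "wrist"; returns the picture (480x640x3 uint8, red, green, blue); there is no depth.
- r.camera_info(name): a dict with "fx", "fy", "cx", "cy" (pixels), "k1" (the pictures are not rectified: a ray, as slopes to the right and down, at radius r is drawn at 1 + k1 r^2 times it, then the intrinsics apply), "R" (3x3) and "t" (3): a world point X has camera coordinates R X + t. Camera axes: x right, y down, z forward; pixel columns grow to the right and rows downward; lengths in m; the calibration is good to about 2 mm. A picture is of the moment at which its call begins: read the wrist's pose just before it. camera_info takes no time and is no camera call; for the wrist camera it gives the pose at the moment of the call.
- r.finish_job(): hands the job in; it is judged then, once.
The state is a dict: "clock": time; "q": joint angles; "qd": joint speeds; "joint_torque": joint torques, N m; "tool_pos": TCP position; "eef_rot": TCP orientation; "contact_force": force on the tool from outside, world axes, zero at the start; "moment": the same for the moment, N m; "opening": opening from 0.0 (shut) to 1.0 (fully open); "finger_force": force on a finger pad.
Only numpy, scipy, OpenCV 4.12 (cv2) and the standard library are available. Lean on these libraries where they do the work, as an engineer would, in place of code of your own. Each camera call takes 0.05 s, during which the arm holds its last target. There are 200 camera calls.

TASK

Reach down into the pocket of the pallet shuttle and drive it to the right along its rails, pushing only on the two sprung grey buffers in the pocket, so that it passes the chip brush with a good run, at 0.1 m/s or more (but never over 0.3 m/s). Then brake it and leave it at rest with its brass pointer level with the tip of the steel index post, without ever touching the end stop on the right. Do not push, press or drag on the dark deck plate or what is clamped on it, leave the loose tools and parts where they are, and finish with the gripper out of the pocket.

Things in the scene. Friction and masses are not known exactly. Their poses are not given: they have to be found in the camera images.
- track: Fixed track: aluminium bed plate 350 x 950 x 10 mm with two steel rails. Origin on the table (z = 0) under the middle of the rails. Its y axis runs along the rails, +y to the robot's left; its x axis points away from the robot; up to 0.12 rad askew. A stop block with rubber noses stands at each end.
- shuttle (a joint): Travel q of the pallet shuttle, m, growing to the right (track -y): 0 at the left stop, 0.44 touching the right stop; pocket and pointer are at track y = 0.21 - q. Moving mass nominally 3.2 kg (hidden, 2.6 to 4.1). Very low resistance: about 0.3 N s/m viscous plus 0.02 N dry friction, so it coasts for many seconds.
- brush (a point): Chip brush: grey post 105 mm tall with black bristles on the far side of the track, fixed to it; this point is at the bristles' middle. It stands at track y = +20 mm, so pointer and pocket pass it at shuttle travel 0.19.
- pocket (a point): Centre of the pocket: an opening in the deck plate 120 mm (x) x 230 mm (y), at track x = -70 mm; the point is at the deck's top, 90 mm above the table. A shut gripper goes down between the two buffers in it with wide free play; fingertips about 45 mm above the table work well. Under the opening are the bed plate (top at 10 mm) and air.
- buffer_right (a joint): Push-in of the right-hand buffer, m, 0 to 0.04. Grey block under the deck, 104 mm wide in x, 30 to 73 mm above the table, 0.12 kg; unloaded its face is 60 mm from the pocket centre on the track's -y side, so the two faces stand 120 mm apart. Spring 60 N/m, little damping, rebounds; solid after 40 mm. Pushing it drives the shuttle right.
- buffer_left (a joint): Push-in of the left-hand buffer, m, 0 to 0.04: the same block and 60 N/m spring on the track's +y side, face 60 mm from the pocket centre. Pushing it drives the shuttle left, which brakes a run to the right.
- deck: The shuttle's dark deck plate, 300 mm (x) x 350 mm (y) x 15 mm, top 90 mm above the table, with a workpiece and toggle clamps fixed on its far part (from track x = 27 mm on, up to 145 mm above the table). Moves with the shuttle. Origin at table height on the track's centre line, at the pocket's y. Not to be pushed, pressed or dragged.
- pointer (a point): Tip of the brass cone (25 mm long) on the robot-side edge of the deck, at the pocket's y, 82 mm above the table
- mark (a point): Tip of the steel cone on the index post: the mark for the pointer. The dark steel post is 85 mm tall, fixed on the table between robot and track, square to the track; the tip is 72 mm above the table, 9 mm short of the pointer's line in x. It lies where the shuttle's travel is 0.34 to 0.39, so 50 to 100 mm before the right stop.
- oil_bottle: Bystander, loose: white closed bottle, 64 mm across, 160 mm tall, past the right end of the track; origin at its underside or middle
- spanner: Bystander, loose: steel spanner 180 mm long lying between robot and track, right; origin at its underside or middle
- bush: Bystander, loose: steel ring 70 mm across, 22 mm high, on the track's bed plate beyond the right stop; origin at its underside or middle
- chip_brush: Bystander, loose: hand brush 200 mm long lying past the left end of the track; origin at its underside or middle
- collet_nut: Bystander, loose: steel nut with a conical top, 48 mm across, 50 mm high, on the track's bed plate beyond the right stop; origin at its underside or middle
- parallel_block: Bystander, loose: steel block 50 x 100 x 35 mm between robot and track, left; origin at its underside or middle
There are look-alikes about, which are no part of the job. What is shaped like the part that bears mark but brown is not meant.

How it is judged:
By the outcome, as a careful person would: the job done as asked, in the order asked, and still so for the second after the job is handed in, with the robot touching nothing.
It also fails if it takes over 34 s, if anything falls off the work surface, if the arm or the gripper's body presses on something with over 40 N, if the wrist force passes 120 N, or if a joint passes its speed limit or range.

## Working session

There is one attempt and no reset: what is moved stays moved. The work goes in short steps, Python scripts to look and compute and a tool call to move; the robot and the scene stay as the last step left them, time stands still between calls to the robot, and variables do not carry over. Pictures are saved under pics/ and viewed, at most 10 in all, crops included, and the job is handed in when it is done.

Besides the shell and the picture viewer there is one more tool, called after "Call:" as a command line: name --argument value ..., lists and objects as JSON in quotes. move_arm: Moves the arm, as the interface text tells. Its arguments: {"type":"object","properties":{"targets":{"type":"array","items":{"type":"array","items":{"type":"array","items":{"type":"number"}}}},"newtons":{"type":"number"}},"required":["targets"]}

```bash
mkdir -p pics; ls
python3 - <<'E'
from plant import r
import cv2,numpy as np
for n in("scene","top"):
    cv2.imwrite(f"pics/{n}0.png",r.snapshot(n)[:,:,::-1])
    c=r.camera_info(n);print(n,{k:np.round(v,4).tolist() for k,v in c.items()})
s=r.get_state();print(s)
E
```

```text
pics
scene {'fx': 620.8982, 'fy': 620.8982, 'cx': 310.6005, 'cy': 239.3286, 'k1': -0.2034, 'R': [[0.6131, 0.7899, -0.0123], [0.5191, -0.4145, -0.7475], [-0.5956, 0.4519, -0.6641]], 't': [-0.2454, -0.2026, 2.0694]}
top {'fx': 445.0902, 'fy': 445.0902, 'cx': 321.8535, 'cy': 242.1565, 'k1': -0.0666, 'R': [[0.0152, -0.9998, 0.0157], [-0.9904, -0.0172, -0.1375], [0.1377, -0.0134, -0.9904]], 't': [-0.0679, 0.4731, 1.59]}
{'clock': 0.1, 'q': array([-1.16623495,  0.68991049, -0.19456155,  1.56619793,  0.15729942,
        0.90246246, -0.21508635]), 'qd': array([ 0.00012047, -0.00124761, -0.00044269, -0.00470479,  0.00132429,
        0.00147265, -0.00086897]), 'joint_torque': array([-3.10199415e-03, -5.28497279e+01, -1.27147302e+00, -1.53834915e+01,
       -5.26276999e-02,  2.02842755e-03,  3.16720798e-05]), 'tool_pos': array([0.22627453, 0.58202577, 0.23799601]), 'eef_rot': array([ 1.84263437e-01,  9.82876573e-01, -7.85724945e-04, -1.06101862e-04]), 'contact_force': array([-0.09875307, -0.09066217, -0.07740335]), 'moment': array([ 0.06295652, -0.02104897, -0.05471687]), 'finger_force': 0.0, 'opening': 0.9985678610351674}
```

View pics/scene0.png

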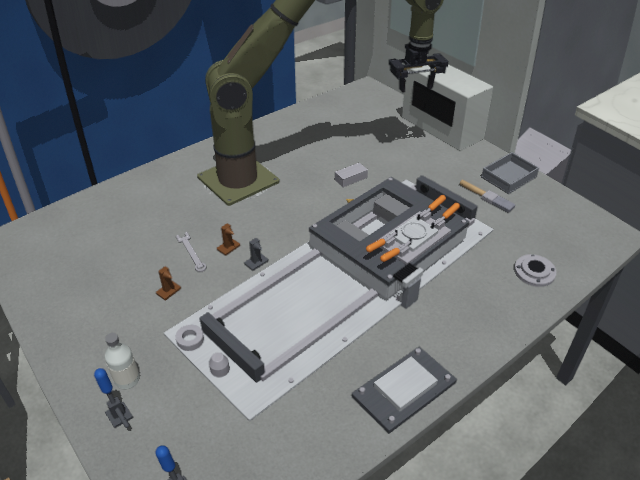

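View pics/top0.png

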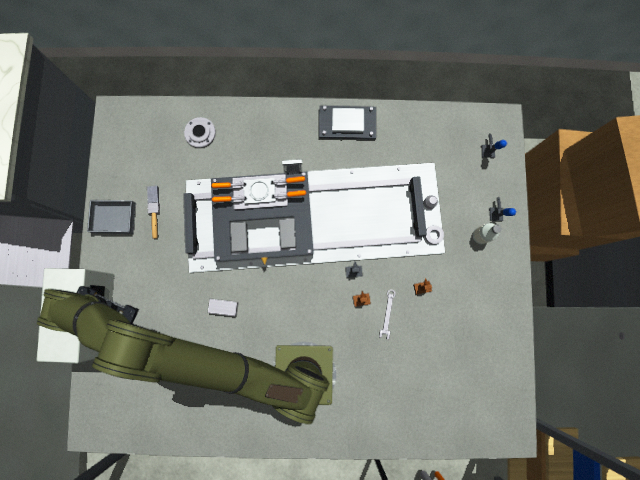

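The scene view shows the shuttle at the left end. The pointer is near (349,202), the dark index post near (256,252), and the brown look-alikes are at (228,238) and (168,283). In the top view the pocket is at about (264,237), the pointer at (265,263) and the dark post at (354,270). I'll look at enlarged crops next.

```bash
cat > h.py <<'E'
import numpy as np,cv2
from plant import r
def ray(c,uv):
    x,y=(uv[0]-c["cx"])/c["fx"],(uv[1]-c["cy"])/c["fy"]
    rd=np.hypot(x,y);s=rd
    for _ in range(30): s=rd/(1+c["k1"]*s*s)
    f=s/rd if rd>0 else 1
    R=np.array(c["R"]);t=np.array(c["t"])
    d=R.T@np.array([x*f,y*f,1]);return -R.T@t,d/np.linalg.norm(d)
def plane(c,uv,z):
    o,d=ray(c,uv);return o+d*(z-o[2])/d[2]
def tri(c1,p1,c2,p2):
    o1,d1=ray(c1,p1);o2,d2=ray(c2,p2)
    a=np.linalg.lstsq(np.c_[d1,-d2],o2-o1,rcond=None)[0]
    A,B=o1+a[0]*d1,o2+a[1]*d2
    return (A+B)/2,np.linalg.norm(A-B)
def proj(c,X):
    p=np.array(c["R"])@np.array(X)+np.array(c["t"]);x,y=p[:2]/p[2];k=1+c["k1"]*(x*x+y*y)
    return np.array([c["fx"]*x*k+c["cx"],c["fy"]*y*k+c["cy"]])
E
python3 - <<'E'
from h import *
a=cv2.imread("pics/top0.png");b=cv2.imread("pics/scene0.png")
A=cv2.resize(a[160:285,180:380],None,fx=4,fy=4,interpolation=cv2.INTER_CUBIC)[:, :800]
cv2.imwrite("pics/c1.png",A)
B=np.vstack([cv2.resize(b[170:230,300:460],None,fx=5,fy=5,interpolation=cv2.INTER_CUBIC),cv2.resize(b[215:275,200:360],None,fx=5,fy=5,interpolation=cv2.INTER_CUBIC)])
cv2.imwrite("pics/c2.png",B)
# bed plate mask (bright) in top
m=(a.min(2)>190).astype(np.uint8)
for f in ("top",):
    n,l,s,ce=cv2.connectedComponentsWithStats(m);o=np.argsort(-s[1:,4])[:8]+1;print(s[o].tolist())
E
```

```text
[[308, 163, 137, 100, 10236], [0, 223, 85, 70, 3078], [0, 33, 27, 166, 2535], [37, 326, 42, 37, 1221], [188, 201, 29, 72, 1186], [232, 175, 55, 34, 1170], [248, 228, 32, 25, 694], [332, 108, 32, 23, 679]]
```

View pics/c1.png

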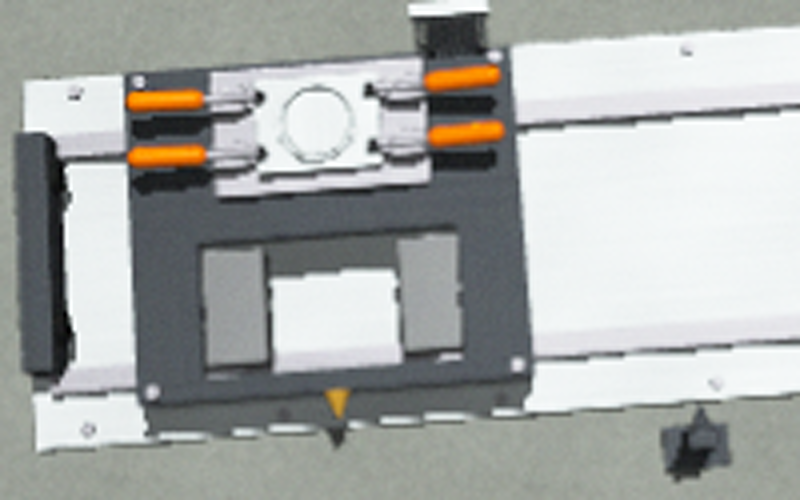

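View pics/c2.png

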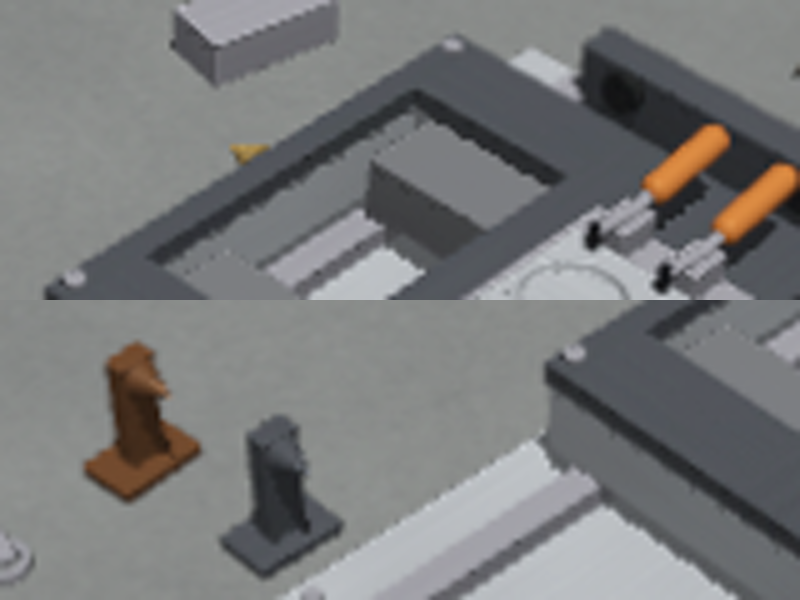

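Run:
```python
from h import *
T=r.camera_info("top");S=r.camera_info("scene")
cr=lambda x,y:(180+x/4-.375,160+y/4-.375)
P=np.round
p,e=tri(T,cr(338,418),S,(346.0,199.6));print("pointer",P(p,4),P(e,4))
m,e=tri(T,cr(700,409),S,(260.5,248.8));print("mark",P(m,4),P(e,4))
print("pointer plane",P(plane(T,cr(338,418),.082),4),"mark plane",P(plane(T,cr(700,409),.072),4))
a=cv2.imread("pics/top0.png").astype(int);g=cv2.GaussianBlur(a.min(2).astype(np.uint8),(3,3),0)
# right part of bed: far edge and near edge, per-column threshold crossing
def edge(cols,r0,r1,step,thr=185):
    out=[]
    for u in cols:
        for v in range(r0,r1,step):
            if g[v,u]>thr:
                g0,g1=float(g[v-step,u]),float(g[v,u]);out.append(plane(T,(u,v-step+step*(thr-g0)/(g1-g0)),.01)[:2]);break
    return np.array(out)
th=[]
for n,E in(("far",edge(range(312,430,3),150,200,1)),("near",edge(list(range(380,436,3)),285,230,-1))):
    vx,vy,x0,y0=cv2.fitLine(E.astype(np.float32),cv2.DIST_HUBER,0,1e-4,1e-4).ravel();s=-np.sign(vy)
    d=np.array([vx,vy])*s; nrm=np.array([-d[1],d[0]])
    print(n,len(E),P(d,4),"angle of -y dir",np.degrees(np.arctan2(d[0],-d[1])),P([x0,y0],4)); th.append((d,np.array([x0,y0])))
for nm,q,z in(("bed corners",[(25,80),(37,450)],.01),("deck",[(126,75),(510,46),(533,380),(145,405)],.09),("pocket",[(200,248),(461,233),(465,355),(205,374)],.09),("bufL face",[(265,250),(269,360)],.073),("bufR face",[(397,242),(403,350)],.073)):
    print(nm,[P(plane(T,cr(*i),z)[:2],4).tolist() for i in q])
```

```text
pointer [0.3872 0.1436 0.0768] 0.0026
mark [ 0.4012 -0.1758  0.07  ] 0.0028
pointer plane [0.386  0.1419 0.082 ] mark plane [ 0.4003 -0.1768  0.072 ]
far 40 [ 0.0913 -0.9958] angle of -y dir 5.2393537 [ 0.7742 -0.2531]
near 19 [ 0.0958 -0.9954] angle of -y dir 5.498122 [ 0.4329 -0.3691]
bed corners [[0.7073, 0.4577], [0.3579, 0.426]]
deck [[0.6909, 0.3422], [0.7237, -0.0024], [0.4216, -0.0286], [0.3937, 0.3103]]
pocket [[0.534, 0.2682], [0.5515, 0.0375], [0.4427, 0.0314], [0.4219, 0.2588]]
bufL face [[0.5362, 0.2132], [0.4373, 0.2058]]
bufR face [[0.5456, 0.0954], [0.4483, 0.0873]]
```

The top crop puts the pointer tip at (338,418) and the dark mark tip at (700,409). The pocket lies between the buffer faces at x≈267 and x≈400. The scene crop puts the pointer tip at (231,149) and the mark tip at (304,470). The track is about 5.3° askew, the pocket is at about (0.491, 0.151), and the run needed is about 0.319 m. Next I'll move above the pocket with the fingers' line along the track.

Call:
move_arm --targets '[[[0.3,-40,-31,0,0,0,-2.6],[0.3,-81,-61,0,0,0,-5.3],[0.3,-121,-92,0,0,0,-8],[0.3,-161,-123,0,0,0,-10.6],[0.3,-202,-153,0,0,0,-13.3],[0.3,-242,-184,0,0,0,-15.9],[0.3,-282,-215,0,0,0,-18.6],[0.3,-323,-245,0,0,0,-21.2],[0.3,-363,-276,0,0,0,-23.9],[0.3,-403,-307,0,0,0,-26.5]]]'

```text
clock: 1.35
tool_pos: [0.4914, 0.1488, 0.2385]
eef_rot: [-0.047, 0.999, 0.0, -0.0]
contact_force: [1.0, 0.0, -0.0]
opening: 0.301
finger_force: 0.0
```

Run:
```python
from h import *
c=r.camera_info("wrist");s=r.get_state();im=r.snapshot("wrist");c2=r.camera_info("wrist")
cv2.imwrite("pics/w1.png",im[:,:,::-1])
import pickle;pickle.dump(c,open("w1.pkl","wb"))
print(s["clock"],s["tool_pos"],s["eef_rot"],s["contact_force"],np.abs(s["qd"]).max(),np.array(c2["t"])-c["t"])
```

```text
1.35 [0.49137476 0.14882249 0.23850202] [-4.66424518e-02  9.98911623e-01  1.43673061e-05 -2.25588953e-04] [ 0.95231909  0.0472723  -0.03136861] 1.0551146647905687 [ 0.00563315 -0.00218946 -0.00116711]
```

View pics/w1.png

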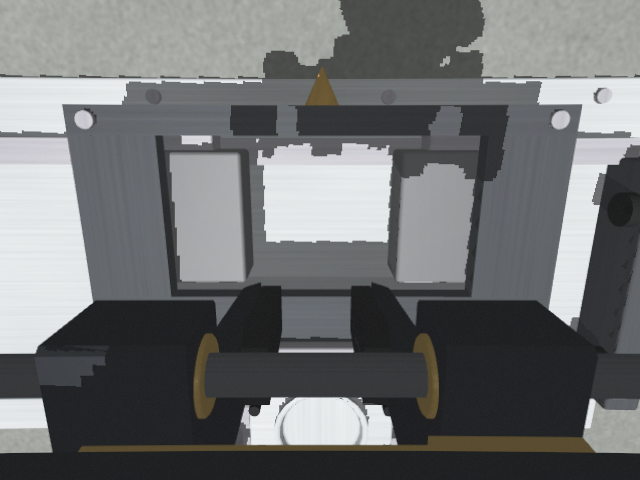

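The wrist view, with the robot side up and +y to the right, shows the pointer tip at (322,67). The buffers' top inner edges are at x≈243 and x≈397. The arm was still settling, so I'll measure again from a fresh frame.

```bash
cat >> h.py <<'E'
def brass(im):
    h=cv2.cvtColor(im,cv2.COLOR_RGB2HSV);m=cv2.inRange(h,(10,110,60),(28,255,255));m[300:]=0
    n,l,s,ce=cv2.connectedComponentsWithStats(m)
    if n<2:return None
    i=1+np.argmax(s[1:,4]);v,u=np.nonzero(l==i);return u[v<=v.min()+1].mean(),v.min()-.5,s[i].tolist()
E
python3 - <<'E'
from h import *
for _ in range(3): r.snapshot("top")
s=r.get_state();c=r.camera_info("wrist");im=r.snapshot("wrist");cv2.imwrite("pics/w2.png",im[:,:,::-1])
print(s["clock"],s["tool_pos"],np.abs(s["qd"]).max())
b=brass(im);print(b,plane(c,b[:2],.082))
g=cv2.GaussianBlur(cv2.cvtColor(im,cv2.COLOR_RGB2GRAY),(3,5),0).astype(int)
for v in(185,215,245,265):
    d=np.diff(g[v]);print(v,[(int(i),int(d[i])) for i in np.nonzero(abs(d)>9)[0] if 150<i<490])
E
```

```text
1.55 [0.49095862 0.14938823 0.2383681 ] 0.04676828662131481
(np.float64(319.6666666666667), np.float64(67.5), [304, 68, 32, 38, 635]) [0.38651112 0.14237013 0.082     ]
185 [(157, -13), (158, -24), (159, -19), (166, 11), (169, 30), (170, 39), (171, 16), (236, -10), (237, -18), (238, -21), (239, -25), (240, -23), (241, -11), (248, 19), (249, 16), (260, 23), (261, 49), (262, 33), (263, 11), (386, -12), (387, -35), (388, -43), (389, -36), (390, -26), (398, 15), (399, 23), (400, 19), (401, 13), (471, -20), (472, -39), (473, -27), (481, 19), (482, 18)]
215 [(160, -11), (161, -24), (162, -21), (169, 11), (172, 29), (173, 42), (174, 19), (238, -14), (239, -19), (240, -23), (241, -25), (242, -19), (249, 13), (250, 21), (251, 11), (262, 16), (263, 45), (264, 44), (265, 16), (386, -16), (387, -52), (388, -60), (389, -27), (397, 20), (398, 24), (399, 17), (400, 10), (468, -25), (469, -38), (470, -23), (478, 19), (479, 16)]
245 [(163, -10), (164, -24), (165, -22), (172, 12), (175, 28), (176, 44), (177, 20), (240, -16), (241, -21), (242, -26), (243, -25), (244, -13), (251, 21), (252, 16), (386, -10), (387, -14), (395, 17), (396, 24), (397, 20), (398, 12), (465, -26), (466, -37), (467, -22), (475, 21), (476, 15)]
265 [(166, -22), (167, -24), (174, 12), (177, 28), (178, 45), (179, 21), (241, -16), (242, -22), (243, -26), (244, -25), (245, -13), (251, 14), (252, 20), (253, 12), (386, -15), (387, -17), (394, 15), (395, 24), (396, 19), (397, 13), (463, -15), (464, -31), (465, -32), (466, -16), (472, 11), (473, 19), (474, 14)]
```

Run:
```python
from h import *
# camera pose of w2: arm is settled, current wrist info equals it closely
c=r.camera_info("wrist");s=r.get_state();print(s["tool_pos"],s["eef_rot"],s["contact_force"],np.abs(s["qd"]).max())
th=np.radians(5.3);u=np.array([np.sin(th),-np.cos(th)]) # along +q
for z,L in((.073,[(185,239,400),(215,241,399),(245,243,397),(265,244,396)]),(.09,[(185,159,482),(215,162,479),(245,165,476),(265,167,474)])):
    for v,a,b in L:
        A,B=plane(c,(a,v),z)[:2],plane(c,(b,v),z)[:2];print(z,v,np.round((A+B)/2,4),"width",round(np.linalg.norm(A-B),4),"ang",np.degrees(np.arctan2(A[0]-B[0],B[1]-A[1])).round(2),"along mid",((A+B)/2@u).round(4))
tcp=s["tool_pos"][:2];print("tcp along",tcp@u, "pointer",plane(c,(319.7,67.5),.082)[:2]@u)
b=(r.snapshot("top"))
```

```text
[0.49038083 0.15094971 0.23852788] [-4.58325465e-02  9.98948990e-01  4.12187874e-04 -3.50634531e-04] [-0.52103687 -0.09113307 -0.10427519] 0.029256603280341353
0.073 185 [0.4666 0.1513] width 0.1213 ang 5.24 along mid -0.1075
0.073 215 [0.4896 0.1538] width 0.1213 ang 5.23 along mid -0.108
0.073 245 [0.5135 0.1561] width 0.1206 ang 5.23 along mid -0.108
0.073 265 [0.5299 0.1577] width 0.1207 ang 5.23 along mid -0.108
0.09 185 [0.4643 0.1516] width 0.2294 ang 5.24 along mid -0.1081
0.09 215 [0.486  0.1537] width 0.2296 ang 5.23 along mid -0.1081
0.09 245 [0.5085 0.1558] width 0.2298 ang 5.23 along mid -0.1082
0.09 265 [0.524  0.1573] width 0.2299 ang 5.23 along mid -0.1082
tcp along -0.10500759280524599 pointer -0.10744216135217186
```

The pocket centre is about 2 mm from the TCP along the track, on the +y side. The tool's -y axis is the drive direction. Now I'll descend into the pocket.

Call:
move_arm --targets '[[[0.3,0,1,45,0,0,0],[0.3,0,2,90,0,0,0],[0.3,0,2,135,0,0,0],[0.3,0,2,175,0,0,0],[0.3,0,2,193,0,0,0],[0.3,0,2,193,0,0,0],[0.3,0,2,193,0,0,0]]]'

```text
clock: 2.52
tool_pos: [0.4907, 0.1537, 0.0465]
eef_rot: [-0.047, 0.999, 0.0, 0.0]
contact_force: [-0.6, 0.7, 0.4]
opening: 0.302
finger_force: 0.0
```

Run:
```python
from h import *
s=r.get_state();c=r.camera_info("wrist");im=r.snapshot("wrist")
import pickle;pickle.dump(c,open("w3.pkl","wb"))
cv2.imwrite("pics/w3.png",im[:,:,::-1]);print(s["tool_pos"],s["contact_force"],brass(im))
b=r.snapshot("top");cv2.imwrite("pics/t3.png",b[:,:,::-1])
```

```text
[0.49074745 0.15366449 0.04648386] [-0.61191244  0.68222412  0.42876205] (np.float64(312.0), np.float64(-0.5), [267, 0, 92, 68, 4454])
```

View pics/w3.png

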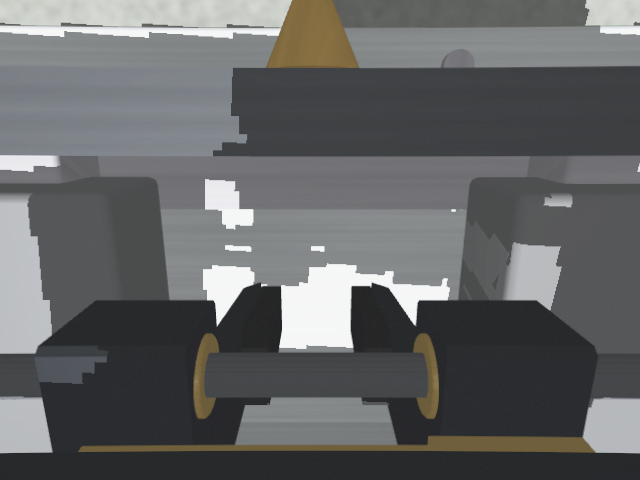

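The wrist view shows the fingers, with a centre near x=316, between the buffers, whose faces are near x=160 and x=465. The brass cone is at x 267–358. It's well centred and touching nothing. Next I'll open the fingers so both finger backs lightly meet the two buffers.

Call:
move_arm --targets '[[[0.7,0,0,0,0,0,0],[0.8,0,0,0,0,0,0],[0.9,0,0,0,0,0,0],[0.95,0,0,0,0,0,0],[1,0,0,0,0,0,0],[1,0,0,0,0,0,0],[1,0,0,0,0,0,0]]]'

```text
clock: 3.5
tool_pos: [0.4906, 0.1524, 0.0457]
eef_rot: [-0.046, 0.999, 0.0, -0.0]
contact_force: [0.5, -0.5, 0.7]
opening: 1.0
finger_force: 0.0
```

```bash
cat >> h.py <<'E'
def cone(im):
    h=cv2.cvtColor(im,cv2.COLOR_RGB2HSV);m=cv2.inRange(h,(10,110,60),(28,255,255));m[120:]=0
    v,u=np.nonzero(m);return np.mean([np.mean(u[v==k]) for k in range(20,60) if (v==k).any()]),len(u)
E
python3 - <<'E'
from h import *
print("before",cone(cv2.imread("pics/w3.png")[:,:,::-1]))
for k in range(4):
    s=r.get_state();im=r.snapshot("wrist");print(s["clock"],s["tool_pos"],s["opening"],np.round(s["contact_force"],2),cone(im))
cv2.imwrite("pics/w4.png",im[:,:,::-1])
E
```

```text
before (np.float64(312.0125), 4454)
3.5 [0.49062724 0.15242238 0.04567985] 1.0004782140792217 [ 0.48 -0.5   0.66] (np.float64(316.525), 4471)
3.55 [0.49063803 0.15239471 0.04568692] 1.0012261405718912 [ 0.23  0.69 -0.01] (np.float64(316.525), 4473)
3.6 [0.49065857 0.1524134  0.04570504] 0.9968812094134623 [ 0.5   0.01 -0.72] (np.float64(316.5625), 4472)
3.65 [0.49061753 0.15240942 0.04568909] 0.9952446105143726 [-0.19  0.52 -0.54] (np.float64(316.55), 4471)
```

View pics/w4.png

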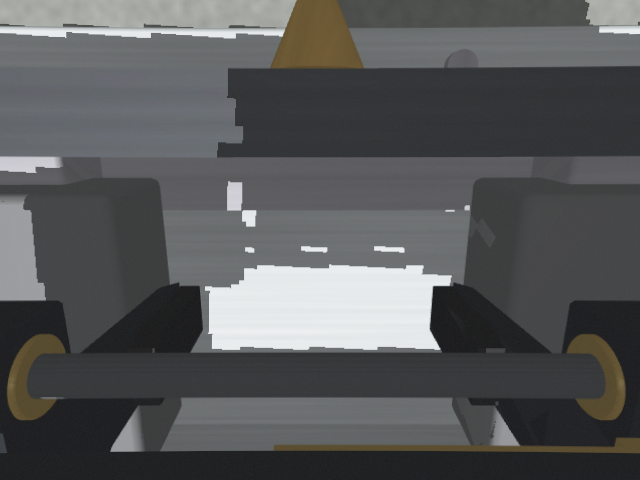

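The fingers (inner edges at x≈203 and 431) meet both buffers symmetrically, the cone is at 316.5, and everything is still. The plan is a ramp of 12 rows up to 0.15 m/s, about one spring-mass period, then a coast past the brush and a mirrored ramp down over 319 mm.

Call:
move_arm --targets '[[[1,0,-0.8,0,0,0,0],[1,0,-3.1,0,0,0,0],[1,0,-7,0,0,0,0],[1,0,-12.5,0,0,0,0],[1,0,-19.5,0,0,0,0],[1,0,-28.1,0,0,0,0],[1,0,-38.3,0,0,0,0],[1,0,-50,0,0,0,0],[1,0,-63.3,0,0,0,0],[1,0,-78.1,0,0,0,0]]]'

```text
clock: 4.95
tool_pos: [0.4979, 0.0734, 0.0457]
eef_rot: [-0.046, 0.999, -0.0, 0.0]
contact_force: [-0.0, 0.2, 0.1]
opening: 1.002
finger_force: 0.1
```

Call:
move_arm --targets '[[[1,0,-16.4,0,0,0,0],[1,0,-34.4,0,0,0,0],[1,0,-53.2,0,0,0,0],[1,0,-71.9,0,0,0,0],[1,0,-90.6,0,0,0,0],[1,0,-109.4,0,0,0,0],[1,0,-128.2,0,0,0,0],[1,0,-146.1,0,0,0,0],[1,0,-162.5,0,0,0,0],[1,0,-177.4,0,0,0,0]]]'

```text
clock: 6.2
tool_pos: [0.5136, -0.1039, 0.0456]
eef_rot: [-0.045, 0.999, -0.0, -0.0]
contact_force: [-0.4, 0.3, -0.2]
opening: 1.001
finger_force: 0.1
```

Call:
move_arm --targets '[[[1,0,-13.2,0,0,0,0],[1,0,-25,0,0,0,0],[1,0,-35.1,0,0,0,0],[1,0,-43.7,0,0,0,0],[1,0,-50.7,0,0,0,0],[1,0,-56.2,0,0,0,0],[1,0,-60.1,0,0,0,0],[1,0,-62.5,0,0,0,0],[1,0,-63.3,0,0,0,0]]]'

```text
clock: 7.32
tool_pos: [0.52, -0.1649, 0.0457]
eef_rot: [-0.046, 0.999, 0.0, 0.0]
contact_force: [0.1, -0.5, -0.5]
opening: 0.999
finger_force: 0.0
```

Run:
```python
from h import *
for k in range(16):
    s=r.get_state();im=r.snapshot("wrist");x=cone(im);print(round(s["clock"],3),np.round(s["tool_pos"][:2],4),round(x[0],1))
cv2.imwrite("pics/w5.png",im[:,:,::-1]);cv2.imwrite("pics/t5.png",r.snapshot("top")[:,:,::-1]);cv2.imwrite("pics/s5.png",r.snapshot("scene")[:,:,::-1])
```

```text
7.325 [ 0.52   -0.1649] 312.0
7.375 [ 0.52  -0.165] 312.0
7.425 [ 0.52   -0.1648] 311.6
7.475 [ 0.5199 -0.1648] 311.4
7.525 [ 0.5199 -0.1647] 311.6
7.575 [ 0.5199 -0.1648] 311.9
7.625 [ 0.5199 -0.1648] 312.4
7.675 [ 0.5199 -0.1648] 312.9
7.725 [ 0.5199 -0.1649] 313.4
7.775 [ 0.5199 -0.1649] 314.0
7.825 [ 0.5199 -0.1649] 314.4
7.875 [ 0.5198 -0.165 ] 314.9
7.925 [ 0.5199 -0.165 ] 315.1
7.975 [ 0.5198 -0.1651] 315.4
8.025 [ 0.5198 -0.165 ] 315.6
8.075 [ 0.5198 -0.1651] 315.8
```

The shuttle is nearly at rest, with drift of about 1 mm. Next I'll check the pointer against the mark.

Run:
```python
from h import *
a=cv2.imread("pics/t5.png");b=cv2.imread("pics/s5.png")
R=lambda i:cv2.resize(i,None,fx=8,fy=8,interpolation=cv2.INTER_CUBIC)
cv2.imwrite("pics/c5.png",np.hstack([R(a[235:295,330:380]),R(b[215:275,240:290])]))
```

```text
(no output)
```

View pics/c5.png

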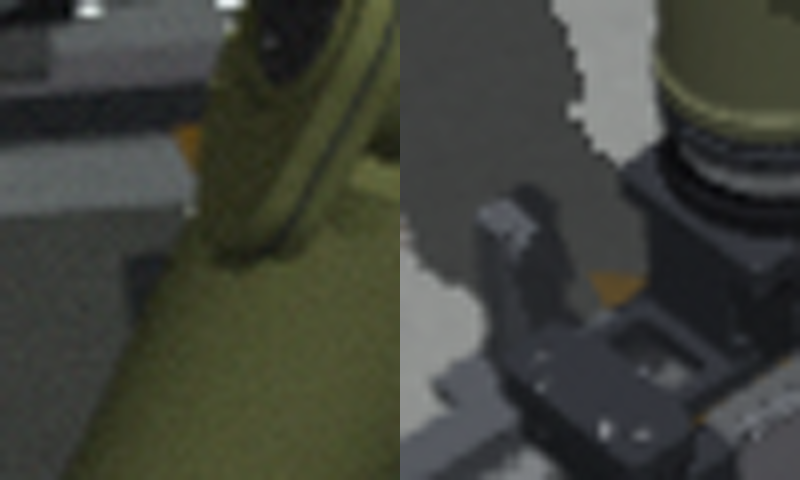

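The arm hides part of the top view. In the scene crop the pointer tip at (590,272) sits right beside the mark's cone tip at about (568,272). I'll let it settle a little and watch the motion before releasing.

Run:
```python
from h import *
for k in range(24):
    s=r.get_state();im=r.snapshot("wrist");print(round(s["clock"],2),round(cone(im)[0],1),end="; ")
S=r.camera_info("scene")
u=np.array([np.sin(np.radians(5.3)),-np.cos(np.radians(5.3))])
print();print((plane(S,(263.6,249),.082)[:2]-plane(S,(346.0,199.6),.082)[:2])@u)
```

```text
8.22 315.7; 8.28 315.7; 8.32 315.7; 8.38 315.7; 8.43 315.8; 8.47 315.7; 8.53 315.7; 8.57 315.7; 8.62 315.7; 8.68 315.8; 8.72 315.7; 8.78 315.7; 8.82 315.7; 8.88 315.7; 8.93 315.7; 8.97 315.7; 9.03 315.7; 9.07 315.7; 9.12 315.7; 9.18 315.7; 9.22 315.7; 9.28 315.7; 9.32 315.7; 9.38 315.7; 
0.3166472670137357
```

The shuttle is at rest. Now I'll close the fingers clear of the buffers, lift out, and check pointer against mark from above.

Call:
move_arm --targets '[[[0.85,0,0,0,0,0,0],[0.6,0,0,0,0,0,0],[0.3,0,0,0,0,0,0],[0.3,0,0,0,0,0,0],[0.3,0,0,-20,0,0,0],[0.3,0,0,-60,0,0,0],[0.3,0,0,-110,0,0,0],[0.3,0,0,-160,0,0,0],[0.3,0,0,-190,0,0,0],[0.3,0,0,-190,0,0,0]]]'

```text
clock: 10.68
tool_pos: [0.5212, -0.1653, 0.2379]
eef_rot: [-0.046, 0.999, -0.001, 0.002]
contact_force: [0.1, -0.2, -0.6]
opening: 0.299
finger_force: 0.0
```

Run:
```python
from h import *
import pickle
for _ in range(5): r.snapshot("wrist")
xs=[]
for _ in range(6):
    c=r.camera_info("wrist");s=r.get_state();im=r.snapshot("wrist");b=brass(im);xs.append((round(s["clock"],2),*np.round(b[:2],1),*np.round(plane(c,b[:2],.082)[:2],4)))
print(*xs,sep="\n");cv2.imwrite("pics/w6.png",im[:,:,::-1]);pickle.dump(c,open("w6.pkl","wb"))
u0,v0=int(b[0]),int(b[1])
y0=max(0,v0-60);print(y0,u0-66)
cv2.imwrite("pics/c6.png",cv2.resize(im[y0:y0+100,u0-66:u0+67,::-1],None,fx=6,fy=6,interpolation=cv2.INTER_CUBIC))
```

```text
(10.93, np.float64(315.0), np.float64(69.5), np.float64(0.4162), np.float64(-0.1753))
(10.97, np.float64(315.2), np.float64(68.5), np.float64(0.4158), np.float64(-0.1751))
(11.03, np.float64(315.2), np.float64(68.5), np.float64(0.416), np.float64(-0.1751))
(11.07, np.float64(315.2), np.float64(68.5), np.float64(0.4162), np.float64(-0.1751))
(11.12, np.float64(315.5), np.float64(67.5), np.float64(0.4157), np.float64(-0.175))
(11.18, np.float64(315.5), np.float64(67.5), np.float64(0.4159), np.float64(-0.175))
7 249
```

View pics/c6.png

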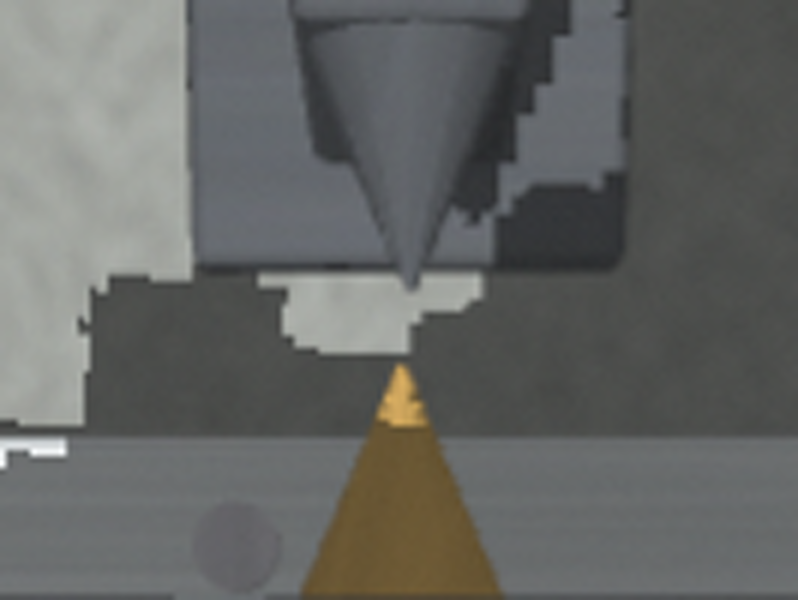

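The wrist crop shows the dark mark tip at (411,290) and the brass tip at (401,362), almost in line. I'll work out the along-track offset, allowing for perspective.

Run:
```python
from h import *
import pickle
c=pickle.load(open("w6.pkl","rb"));f=lambda x,y:(249+x/6-.42,7+y/6-.42)
P,M=plane(c,f(401,362),.082)[:2],plane(c,f(411,291),.072)[:2]
for a in(5.2,5.3):
    th=np.radians(a);u=np.array([np.sin(th),-np.cos(th)]);n=np.array([np.cos(th),np.sin(th)]);print(P,M,"mark ahead of pointer mm",(M-P)@u*1e3,"x short",(P-M)@n*1e3)
x=[]
for _ in range(6):
    cc=r.camera_info("wrist");s=r.get_state();b=brass(r.snapshot("wrist"));x.append((round(s["clock"],2),plane(cc,b[:2],.082)[:2].round(4).tolist()))
print(x[0],x[-1])
```

```text
[ 0.4155125  -0.17511873] [ 0.40665248 -0.17477789] mark ahead of pointer mm -1.142443021198613 x short 8.792671370597123
[ 0.4155125  -0.17511873] [ 0.40665248 -0.17477789] mark ahead of pointer mm -1.1577873799139526 x short 8.790664040384872
(11.22, [0.416, -0.1749]) (11.47, [0.4162, -0.175])
```

```bash
python3 -c "
from plant import r
print(r.finish_job())"
```

```text
the job is handed in; nothing more can be done
None
```

The job is handed in after about 11.5 s of robot time. I commanded a 0.15 m/s run past the brush through the buffers only, but did not measure the shuttle's own speed there. It is at rest with the pointer about 1 mm past the index mark, short of the end stop, and the gripper is out of the pocket.

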